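# Break the lid stay and shut the blue bur case

## Task

The bench is about to be brushed down, so shut the blue tool case: press its orange knuckle to break the locked stay, then let go of the stay and lower the lid itself gently until it is fully shut. Leave the red case standing open.

Things in the scene. Friction and masses are not known exactly. Their poses are not given: they have to be found in the camera images.
- blue_case: Blue tool case, fixed: open box 160 mm deep (x), 200 wide (y), 90 high; contents stay below the rim. Origin: centre of its underside; x points from its front to its hinge side, z up. Lid hinge along y at x = 80, z = 90 mm. Folding stay outside the -y wall, its lower pin at x = -60, z = 78 mm. A like case in red stands elsewhere, also open.
- blue_pad (a point): Mid-point, on the axis, of the orange knuckle pad: bar of 24 mm diameter, 60 mm long, along the case's y, reaching 12 to 72 mm out from the -y wall; this point is 46 mm out. Two 70 mm steel arms, locked 5 mm above straight. Press from above with a few newtons: the knuckle goes down and towards the hinge, on a 70 mm arc about the lower pin, and draws the lid down.
- blue_edge (a point): Middle of the lid's free (front) edge, on its outer face; axes turn with the lid: x along it to the hinge, z out of the outer face. Flat blue plate 160 mm from hinge to edge, 200 wide, outer face 10 mm above the hinge line, bare metal strip along the edge. It stands at 70 degrees, leaning to the front; push it down from its outer face.
- blue_lid (a joint): Opening angle of the blue lid, rad: 0 shut flat on the box, 1.22 open on the locked stay, which stops it closing. The hinge is stiff: once the stay is broken the lid stays at whatever angle it is left and takes 1 to 5 N at its edge to push down.
- blue_knuckle (a joint): Fold of the blue case's stay at its knuckle, rad: 0 locked past straight, 0.14 straight, above that broken; about 2.2 with the lid shut. Tied to the lid through the linkage.
- red_lid (a joint): Opening angle of the red case's lid, rad; the case is like the blue one but red: 1.22 open (to be left so), 0 shut.

How it is judged:
On the way, in this order (a step that is already met when the one before it is completed fails the run):
1. the blue case's stay is broken at its knuckle while the lid is still well up (value of joint blue_knuckle above 0.17 rad and value of joint blue_lid above 0.5 rad).
2. with the stay let go, the lid itself is pushed or held as it comes down, while still open (contact force between each of the arm, the fingers and blue_stay below 0.1 N and value of joint blue_lid above 0.12 rad and contact force between any of the fingers, the arm and blue_lid above 0.3 N and velocity of joint blue_lid below -0.02 rad/s).
At the end, for the whole second after the job is handed in: The blue lid is shut to within 0.08 rad (13 mm at its edge) and the red lid is still open, locked by its stay (value of joint blue_lid below 0.08 rad and value of joint red_lid above 1.1 rad); the robot touches nothing.
It fails at once if the blue lid is slammed: it turns shut faster than 1 rad/s within its last 0.25 rad (value of joint blue_lid below 0.25 rad and velocity of joint blue_lid below -1 rad/s).
It fails at once if the red case's lid is lowered (value of joint red_lid below 1.05 rad).
It also fails if it takes over 51 s, if anything falls off the work surface, if the arm or the gripper's body presses on something with over 40 N, if the wrist force passes 120 N, or if a joint passes its speed limit or range.

## Robot

A 6-joint arm with a two-finger parallel gripper is mounted at the origin on the work surface. World frame = base frame: x ahead of the robot, y to its left, z up, the work surface at z = 0. Lengths are in m, angles in rad, forces in N, time in s.
With the tool pointing down it reaches from about 0.3 to 0.775 m from the base axis. Payload 14.6 kg.
Tool frame: the origin (TCP) lies on the centre line of the jaws, within the pads' length; the fingertips stand 25 mm ahead of it and the grasp point (between the pads) lies 6 mm ahead of it (ctrl.tip_reach is the distance from the TCP to the fingertips, in m); z points along the fingers, y is the line along which they close (so a half turn about z gives the same grasp; the last joint's range is limited). The gripper opens to 94 mm and grips with 3 to 60 N. Pads are 16 mm wide; open, the fingers measure 119 mm over their backs; the gripper's body (75 mm by 177 mm) begins 78 mm behind the grasp point.
Start: joints at [-1.178, 0.3, 1.521, -0, 1.321, -0.067], TCP at [0.244, -0.493, 0.23] pointing down, gripper open.
Joint ranges: [-3.03, 3.03], [-0.79, 2.21], [0.23, 2.52], [-1.04, 4.18], [0, 3.07], [-2.55, 2.55]. Speed limits (rad/s): [2.22, 2.22, 2.57, 3.14, 3.14, 3.14].

## Interface

Orientations are given as [roll, pitch, yaw] about the fixed x, y, z axes, in that order (R = Rz(yaw) Ry(pitch) Rx(roll)).
In Python, from station import ctrl gives the robot as it stands. The module is installed in compiled form; this text tells all that it offers.
- The arm moves only by the tool apply_moves, never from a script. Its argument "deltas" is a list of rows, each a list of 7 numbers: the closure in counts, from 0 (fully open) to 255 (shut), then the shift along the world's x, y, z in cm, then the turn, a rotation vector about the world's x, y, z in rad. In form: [[jaw, tx, ty, tz, ax, ay, az], ...]. A call has 1 to 10 rows; each row shifts and turns the commanded pose from where the row before left it; what a row does not reach is not made up. A row lasts 1/10 s, in which the tool goes at most 50 mm and 8.59 degrees, less where a joint would pass 70% of its speed; a pose out of reach is approached as far as the arm can. A call with a gripper value outside its range is refused whole. The fingers move at their own pace and stop on an object; "grip_force" is the grip in N (left out, the last holds). Time passes only in rows, so rows that do not move let the fingers close. It gives the time, the measured TCP pose, the force, the opening and the grip force at its end, in the units of the state.
- ctrl.get_obs(): the state, without advancing time (a new reading comes with each control period).
- ctrl.camera(name): name is "scene" or "top"; returns a dict with "img" (480x640x3 uint8, red, green, blue), "K" (3x3 intrinsics, pixels), "pose" (4x4, takes a point from camera to world coordinates). Camera axes: x right, y up, looking along -z (the intrinsics and any distortion apply to the point x, -y, -z); pixel columns grow to the right and rows downward; lengths in m; the calibration is good to about 2 mm. A picture is of the moment at which its call begins. There is no depth.
- ctrl.hand_in(): hands the job in; it is judged then, once.
The state is a dict: "time_s": time; "qpos": joint angles; "joint_vel": joint speeds; "tau": joint torques, N m; "ee_pos": TCP position; "eef_rot": TCP orientation; "force": force on the tool from outside, world axes, zero at the start; "moment": the same for the moment, N m; "grip_width": finger opening in m; "grip_force": force on a finger pad.
Only numpy, scipy, OpenCV 4.12 (cv2) and the standard library are available. Lean on these libraries where they do the work, as an engineer would, in place of code of your own. Each camera call takes 0.05 s, during which the arm holds its last target. There are 200 camera calls.

## Working session

There is one attempt and no reset: what is moved stays moved. The work goes in short steps, Python scripts to look and compute and a tool call to move; the robot and the scene stay as the last step left them, time stands still between calls to the robot, and variables do not carry over. Pictures are saved under pics/ and viewed, at most 10 in all, crops included, and the job is handed in when it is done.

Besides the shell and the picture viewer there is one more tool, called after ">>>" in YAML: its name, and indented under it one key for each argument. apply_moves: Moves the arm, as the interface text tells. Its arguments: {"type":"object","properties":{"deltas":{"type":"array"},"grip_force":{"type":"number"}},"required":["deltas"]}

```bash
mkdir -p pics
python3 - <<'E'
from station import ctrl
import cv2,numpy as np
for n in("scene","top"):
    c=ctrl.camera(n); cv2.imwrite(f"pics/{n}0.png",c["img"][:,:,::-1]); np.savez(f"{n}0.npz",**c); print(n,c["K"].round(1).tolist(),c["pose"].round(3).tolist(),c.keys())
o=ctrl.get_obs();print(o["time_s"],o["ee_pos"],o["eef_rot"],o["grip_width"])
E
```

```text
scene [[457.8, 0.0, 310.9], [0.0, 457.8, 235.2], [0.0, 0.0, 1.0]] [[0.328, -0.674, 0.662, 1.096], [0.945, 0.24, -0.224, -0.224], [-0.008, 0.699, 0.715, 0.745], [0.0, 0.0, 0.0, 1.0]] dict_keys(['img', 'K', 'pose'])
top [[443.3, 0.0, 316.5], [0.0, 443.3, 238.0], [0.0, 0.0, 1.0]] [[-0.022, 0.982, -0.189, 0.416], [-1.0, -0.023, -0.002, -0.055], [-0.007, 0.189, 0.982, 1.084], [0.0, 0.0, 0.0, 1.0]] dict_keys(['img', 'K', 'pose'])
0.1 [ 0.2439882  -0.49268871  0.22995549] [-3.14056957e+00 -8.11884120e-05  4.59798128e-01] 0.09385711829071144
```

View pics/scene0.png

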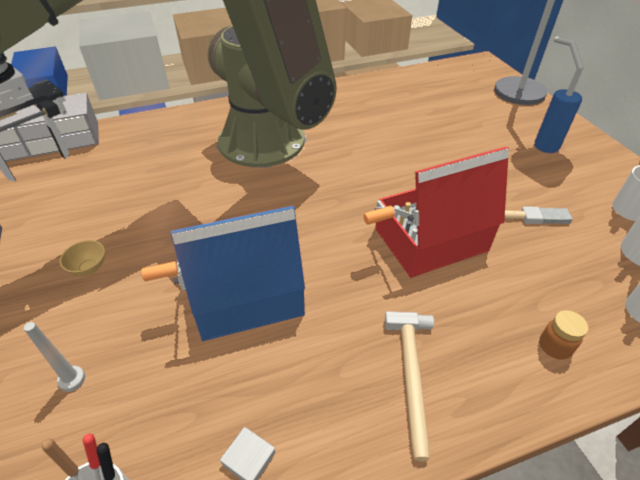

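View pics/top0.png

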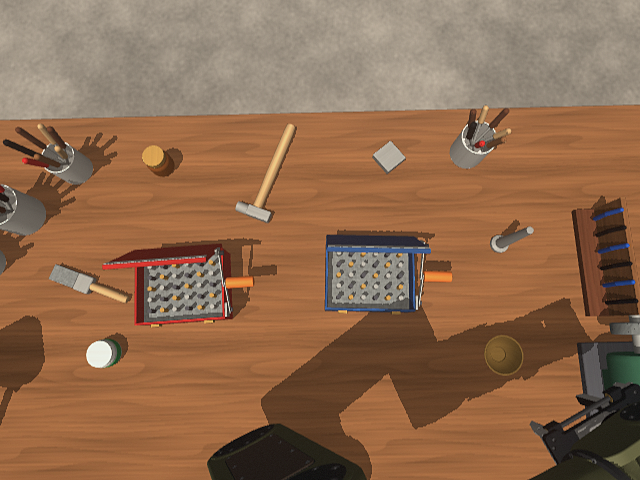

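Blue case: the scene view shows the lid strip from (174,232) to (295,210) and the pad near (160,271). The top view shows the box rim from (326,310) to (415,310) and the pad near (438,277). Red case is to the left (+y).

```bash
cat > h.py <<'E'
import numpy as np,cv2
def load(n): return dict(np.load(n+".npz"))
def ray(c,uv):
    u,v=uv;K=c["K"];d=np.array([(u-K[0,2])/K[0,0],-(v-K[1,2])/K[1,1],-1]);return c["pose"][:3,3],c["pose"][:3,:3]@d
def onz(c,uv,z):
    o,d=ray(c,uv);return o+d*(z-o[2])/d[2]
def tri(c1,p1,c2,p2):
    o1,d1=ray(c1,p1);o2,d2=ray(c2,p2)
    s=np.linalg.lstsq(np.c_[d1,-d2],o2-o1,rcond=None)[0];a=o1+s[0]*d1;b=o2+s[1]*d2
    return (a+b)/2,np.linalg.norm(a-b)
def mask(c,h0,h1,s0=120,v0=60,box=None):
    hsv=cv2.cvtColor(c["img"],cv2.COLOR_RGB2HSV);m=cv2.inRange(hsv,(h0,s0,v0),(h1,255,255))
    if box: z=np.zeros_like(m);x0,y0,x1,y1=box;z[y0:y1,x0:x1]=m[y0:y1,x0:x1];m=z
    return m
def rect(m):
    p=cv2.findNonZero(m);return cv2.boxPoints(cv2.minAreaRect(p)),len(p)
E
python3 - <<'E'
from h import *
s,t=load("scene0"),load("top0")
ms=mask(s,5,16,195,130,(130,255,182,285));mt=mask(t,5,16,195,130,(422,265,460,290))
rs,n=rect(ms);rt,k=rect(mt);print(n,rs.round(1).tolist(),k,rt.round(1).tolist())
def ends(r,ax):
    r=r[np.argsort(r[:,ax])];return r[:2].mean(0),r[2:].mean(0)
es,et=ends(rs,0),ends(rt,0)
# outer end: scene left, top right
print("outer",tri(s,es[0],t,et[1]),"inner",tri(s,es[1],t,et[0]))
mb=mask(t,100,125,120,40,(310,225,430,320))
hull=cv2.approxPolyDP(cv2.convexHull(cv2.findNonZero(mb)),4,True)[:,0];print("top blue",hull.tolist())
for p in hull: print(p,onz(t,p,.09).round(3),onz(t,p,.244).round(3))
mb=mask(s,100,125,120,40,(165,195,315,345))
hull=cv2.approxPolyDP(cv2.convexHull(cv2.findNonZero(mb)),4,True)[:,0]
for p in hull: print("scene",p,onz(s,p,.0).round(3),onz(s,p,.244).round(3))
a=cv2.resize(s["img"][190:350,120:320],None,fx=3.5,fy=3.5);b=cv2.resize(t["img"][225:325,310:470],None,fx=3.5,fy=3.5)
cv2.imwrite("pics/c1.png",np.vstack([a[:,:,::-1][:560], np.pad(b,((0,0),(0,140),(0,0)))[:, :, ::-1]])[:, :800][::1] if 0 else a[:,:,::-1]);cv2.imwrite("pics/c2.png",cv2.resize(t["img"][225:325,310:470],None,fx=5,fy=5)[:,:,::-1])
E
```

```text
Traceback (most recent call last):
  File "h.py", line 16, in rect
    p=cv2.findNonZero(m);return cv2.boxPoints(cv2.minAreaRect(p)),len(p)
                                              ~~~~~~~~~~~~~~~^^^
cv2.error: OpenCV(4.12.0) /io/opencv/modules/imgproc/src/convhull.cpp:143: error: (-215:Assertion failed) total >= 0 && (depth == CV_32F || depth == CV_32S) in function 'convexHull'
```

```bash
cat > m.py <<'E'
from h import *
s,t=load("scene0"),load("top0")
for c,p in((s,(155,271)),(s,(150,285)),(t,(438,277)),(t,(450,300))): print(cv2.cvtColor(c["img"],cv2.COLOR_RGB2HSV)[p[1],p[0]])
cv2.imwrite("pics/c1.png",cv2.resize(s["img"][190:350,120:320],None,fx=3.5,fy=3.5)[:,:,::-1]);cv2.imwrite("pics/c2.png",cv2.resize(t["img"][225:325,310:470],None,fx=5,fy=5)[:,:,::-1])
ms=mask(s,5,16,165,190,(130,255,182,285));mt=mask(t,5,16,165,190,(422,265,460,290))
rs,n=rect(ms);rt,k=rect(mt);print(n,rs.round(1).tolist(),k,rt.round(1).tolist())
def ends(r,ax):
    r=r[np.argsort(r[:,ax])];return r[:2].mean(0),r[2:].mean(0)
es,et=ends(rs,0),ends(rt,0)
print("outer",tri(s,es[0],t,et[1]),"inner",tri(s,es[1],t,et[0]))
for c,box,zz,nm in((t,(310,225,430,320),.09,"top"),(s,(165,195,315,345),0,"scene")):
    mb=mask(c,100,125,120,40,box)
    for p in cv2.approxPolyDP(cv2.convexHull(cv2.findNonZero(mb)),4,True)[:,0]: print(nm,p,onz(c,p,zz).round(3),onz(c,p,.244).round(3))
E
python3 m.py
```

```text
[ 14 148 253]
[ 15 112 211]
[ 15 180 232]
[ 13 153 175]Traceback (most recent call last):
  File "m.py", line 6, in <module>
    rs,n=rect(ms);rt,k=rect(mt);print(n,rs.round(1).tolist(),k,rt.round(1).tolist())
         ~~~~^^^^
  File "h.py", line 16, in rect
    p=cv2.findNonZero(m);return cv2.boxPoints(cv2.minAreaRect(p)),len(p)
                                              ~~~~~~~~~~~~~~~^^^
cv2.error: OpenCV(4.12.0) /io/opencv/modules/imgproc/src/convhull.cpp:143: error: (-215:Assertion failed) total >= 0 && (depth == CV_32F || depth == CV_32S) in function 'convexHull'
```

View pics/c2.png

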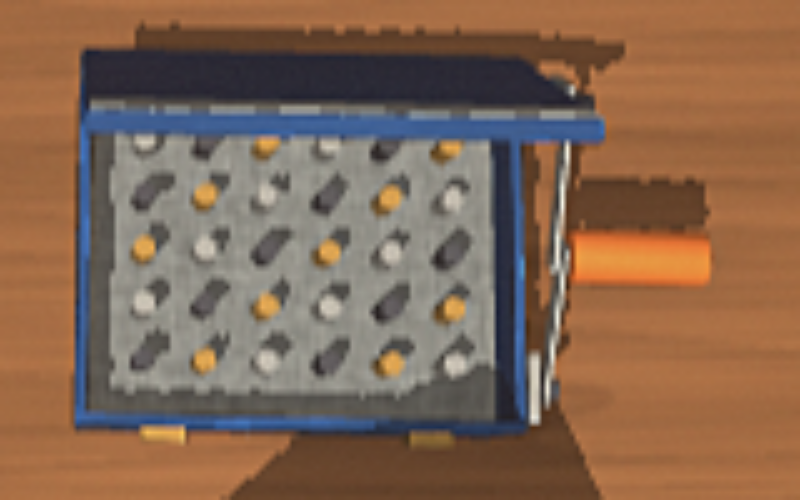

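View pics/c1.png

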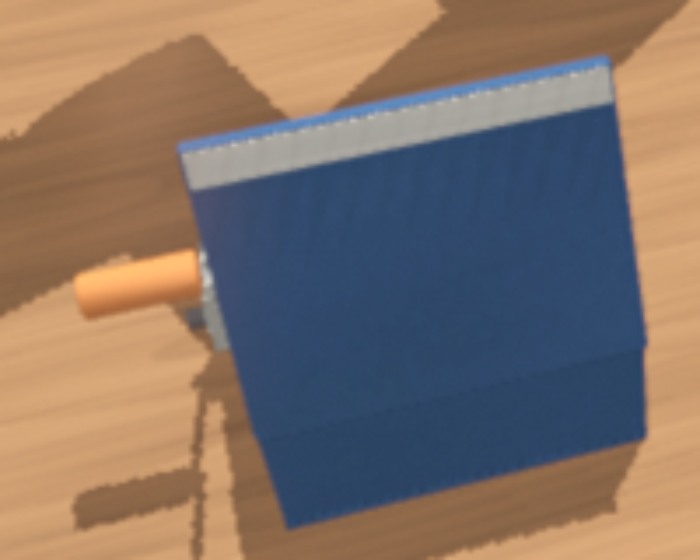

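Crops: in scene pixels the pad runs from (142,275) to (176,269) and the strip's outer edge from (172,234) to (294,209). In top pixels the pad runs from (425,277) to (452,277), and the front rim corners are (325,311) and (415,311).

```bash
cat > m.py <<'E'
from h import *
s,t=load("scene0"),load("top0")
ms=mask(s,9,17,138,215,(130,255,182,285));mt=mask(t,9,17,165,190,(422,265,460,290))
for m in(ms,mt): print(rect(m)[0].round(1).tolist())
print("outer",tri(s,(142.5,274.5),t,(452,277)),"inner",tri(s,(176.3,268.8),t,(424.6,276.6)))
F=[onz(t,p,.09) for p in((325.2,310.6),(415.4,311.4))];print("front rim",F)
E=[onz(s,p,.244) for p in((172.3,233.7),(294.3,208.6))];print("edge",E)
yaw=[np.arctan2(-(b-a)[0],(b-a)[1]) for a,b in((F[1],F[0]),(E[0],E[1]))];print("yaw",yaw,np.linalg.norm(F[1]-F[0]),np.linalg.norm(E[1]-E[0]))
y=np.mean(yaw);X=np.array([np.cos(y),np.sin(y),0])
print("origin from rim",np.mean(F,0)+.08*X,"from edge",np.mean(E,0)-.0347*X)
b=[onz(s,np.array(p)/3.5+[120,190],0) for p in((288,527),(643,438))];print("back base",b,np.mean(b,0)-.08*X)
E
python3 m.py
```

```text
[[140.1999969482422, 268.0], [174.8000030517578, 261.0], [176.5, 269.70001220703125], [141.89999389648438, 276.6000061035156]]
[[425.0, 272.0], [451.0, 272.0], [451.0, 281.0], [425.0, 281.0]]
outer (array([ 0.5078921 , -0.34282145,  0.11972844]), np.float64(0.004425664336682428)) inner (array([ 0.51063624, -0.28471032,  0.11526991]), np.float64(0.004096919661979011))
front rim [array([ 0.4426819 , -0.06810226,  0.09      ]), array([ 0.43642678, -0.26729309,  0.09      ])]
edge [array([ 0.55717395, -0.26701981,  0.244     ]), array([ 0.56592911, -0.07236226,  0.244     ])]
yaw [np.float64(-0.031392331412584434), np.float64(-0.04494698751835299)] 0.199289022024298 0.19485434058005935
origin from rim [ 0.51949607 -0.1707505   0.09      ] from edge [ 0.52687681 -0.16836687  0.244     ]
back base [array([ 0.59740625, -0.271113  ,  0.        ]), array([ 0.60684224, -0.07497052,  0.        ])] [ 0.52218251 -0.16998893  0.        ]
```

>>> apply_moves:
  deltas:
    - [255, 2, 0, 0.5, 0, 0, 0.1]
    - [255, 2.7, 0, 0.5, 0, 0, 0.12]
    - [255, 2.7, 0, 0.5, 0, 0, 0.12]
    - [255, 2.7, 0, 0.5, 0, 0, 0.12]
    - [255, 2.7, 0, 0, 0, 0, 0.12]
    - [255, 2.7, 0, 0, 0, 0, 0.12]
    - [255, 2.7, 0, 0, 0, 0, 0.12]
    - [255, 2.7, 0, 0, 0, 0, 0.12]
    - [255, 2.7, 0, 0, 0, 0, 0.12]
    - [255, 2.7, 0, 0, 0, 0, 0.013]
  grip_force: 20

```text
time_s: 1.1
ee_pos: [0.5081, -0.4927, 0.2499]
eef_rot: [-3.141, -0.001, 1.537]
force: [0.1, 0.0, 1.2]
grip_width: 0.0175
grip_force: 0.0
```

>>> apply_moves:
  deltas:
    - [255, 0, 2, 0, 0, 0, 0]
    - [255, 0, 3, 0, 0, 0, 0]
    - [255, 0, 3, 0, 0, 0, 0]
    - [255, 0, 3, 0, 0, 0, 0]
    - [255, 0, 3, 0, 0, 0, 0]
    - [255, 0, 2, -1.5, 0, 0, 0]
    - [255, 0, 1.1, -2, 0, 0, 0]
    - [255, 0, 0, -2, 0, 0, 0]
    - [255, 0, 0, -2, 0, 0, 0]
    - [255, 0, 0, 0, 0, 0, 0]

```text
time_s: 2.1
ee_pos: [0.5061, -0.3211, 0.1727]
eef_rot: [-3.138, -0.003, 1.533]
force: [0.3, 0.1, 0.7]
grip_width: 0.0002
grip_force: 0.0
```

Run:
```python
from station import ctrl
import cv2
c=ctrl.camera("scene");cv2.imwrite("pics/s1.png",cv2.resize(c["img"][100:360,60:340],None,fx=2.3,fy=2.3)[:,:,::-1])
print(ctrl.get_obs()["ee_pos"])
```

```text
[ 0.50668924 -0.32160167  0.1745513 ]
```

View pics/s1.png

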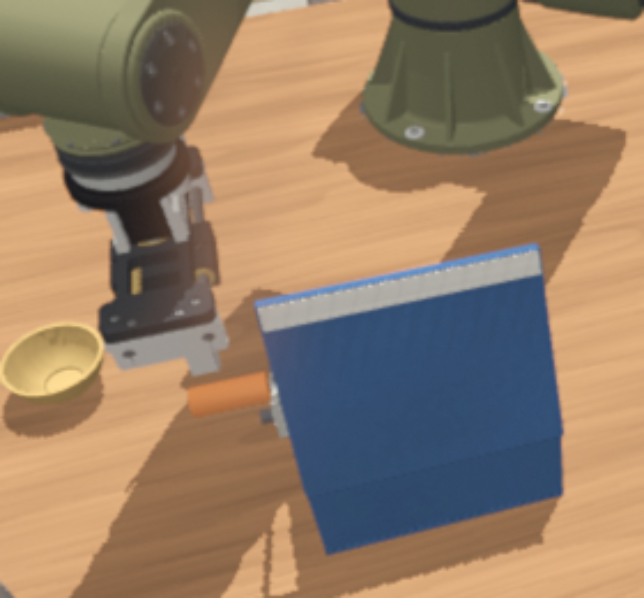

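The closed fingertips are right above the pad, at about (205,365) in the crop, and the gripper is clear of the lid. Next I press along the arc.

>>> apply_moves:
  deltas:
    - [255, 0.5, 0, -0.8, 0, 0, 0]
    - [255, 0, 0, -0.7, 0, 0, 0]
    - [255, 0.2, 0, -0.4, 0, 0, 0]
    - [255, 0.2, 0, -0.4, 0, 0, 0]
    - [255, 0.2, 0, -0.4, 0, 0, 0]
    - [255, 0.2, 0, -0.4, 0, 0, 0]
    - [255, 0.1, 0, -0.4, 0, 0, 0]
    - [255, 0, 0, 0, 0, 0, 0]

```text
time_s: 2.95
ee_pos: [0.5211, -0.3218, 0.1399]
eef_rot: [-3.141, -0.0, 1.533]
force: [-0.7, 0.2, -0.3]
grip_width: 0.0003
grip_force: 0.3
```

>>> apply_moves:
  deltas:
    - [255, 0.2, 0, -0.5, 0, 0, 0]
    - [255, 0.1, 0, -0.5, 0, 0, 0]
    - [255, 0.1, 0, -0.5, 0, 0, 0]
    - [255, 0, 0, -0.5, 0, 0, 0]
    - [255, 0, 0, 0, 0, 0, 0]

```text
time_s: 3.45
ee_pos: [0.5248, -0.3217, 0.1196]
eef_rot: [-3.141, -0.001, 1.533]
force: [0.2, -0.7, 1.9]
grip_width: 0.0003
grip_force: 0.0
```

Run:
```python
from station import ctrl
import cv2
c=ctrl.camera("scene");cv2.imwrite("pics/s2.png",cv2.resize(c["img"][100:360,60:340],None,fx=2.3,fy=2.3)[:,:,::-1])
o=ctrl.get_obs();print(o["ee_pos"],o["force"])
```

```text
[ 0.52461963 -0.32165266  0.11967993] [-0.45331839 -0.32133604 -0.32248563]
```

View pics/s2.png

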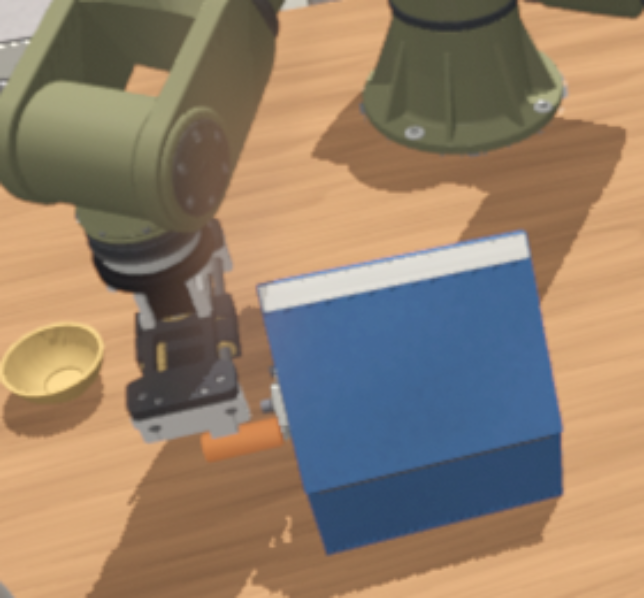

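The lid has come down to about 55° and the pad is low, so the stay is broken. I'll lift off and move over the lid.

>>> apply_moves:
  deltas:
    - [255, -0.2, -0.3, 2, 0, 0, 0]
    - [255, 0, 0, 3, 0, 0, 0]
    - [255, 0, 0, 3, 0, 0, 0]
    - [255, 0, 0, 3, 0, 0, 0]
    - [255, 0, 0, 3, 0, 0, 0]
    - [255, 0, 0, 3, 0, 0, 0]
    - [255, 0, 0, 1.5, 0, 0, 0]
    - [255, 0, 0, 0, 0, 0, 0]

```text
time_s: 4.3
ee_pos: [0.5231, -0.3251, 0.3072]
eef_rot: [3.14, 0.001, 1.533]
force: [-0.3, 0.9, -0.5]
grip_width: 0.0008
grip_force: 0.0
```

>>> apply_moves:
  deltas:
    - [255, 0.4, 2, 0, 0, 0, 0]
    - [255, 0.4, 2, 0, 0, 0, 0]
    - [255, 0.4, 2, 0, 0, 0, 0]
    - [255, 0.4, 2, 0, 0, 0, 0]
    - [255, 0.4, 2, 0, 0, 0, 0]
    - [255, 0.4, 2, 0, 0, 0, 0]
    - [255, 0, 2, 0, 0, 0, 0]
    - [255, 0, 1.4, 0, 0, 0, 0]
    - [255, 0, 0, 0, 0, 0, 0]

```text
time_s: 5.2
ee_pos: [0.5469, -0.1696, 0.3046]
eef_rot: [-3.14, -0.0, 1.534]
force: [0.7, -0.1, 0.7]
grip_width: 0.0003
grip_force: 0.0
```

>>> apply_moves:
  deltas:
    - [255, 0, 0, -2, 0, 0, 0]
    - [255, 0, 0, -2, 0, 0, 0]
    - [255, 0, 0, -1.5, 0, 0, 0]
    - [255, 0, 0, -1, 0, 0, 0]
    - [255, 0, 0, -0.6, 0, 0, 0]
    - [255, -0.3, 0, -0.5, 0, 0, 0]
    - [255, -0.4, 0, -0.5, 0, 0, 0]
    - [255, -0.4, 0, -0.5, 0, 0, 0]
    - [255, -0.4, 0, -0.5, 0, 0, 0]

```text
time_s: 6.1
ee_pos: [0.5319, -0.1709, 0.2147]
eef_rot: [3.14, 0.0, 1.533]
force: [2.0, 0.4, 2.5]
grip_width: 0.0004
grip_force: 1.0
```

Run:
```python
from station import ctrl
import cv2
c=ctrl.camera("scene");cv2.imwrite("pics/s3.png",cv2.resize(c["img"][100:360,60:340],None,fx=2.3,fy=2.3)[:,:,::-1])
o=ctrl.get_obs();print(o["ee_pos"],o["force"])
```

```text
[ 0.53118836 -0.17086388  0.21372709] [-0.81078937 -0.48362337  1.12896283]
```

View pics/s3.png

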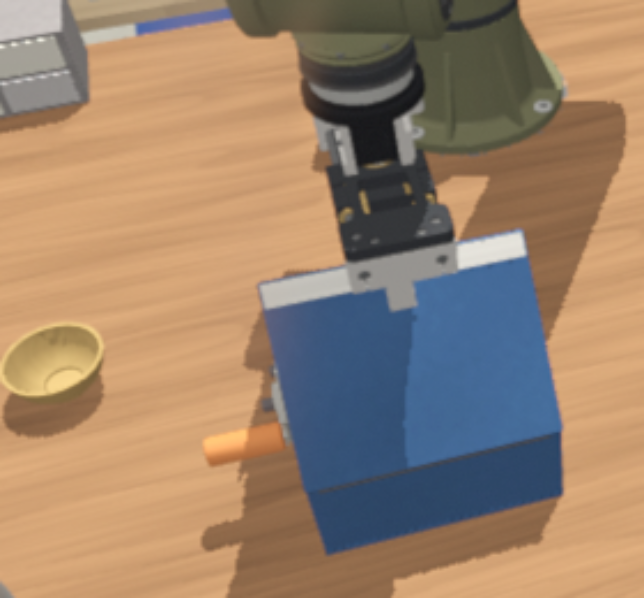

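The fingertip is on the lid's outer face near the strip, at about (400,300) in the crop, and the force shows contact. I'll continue down the arc.

>>> apply_moves:
  deltas:
    - [255, -0.5, 0, -0.4, 0, 0, 0]
    - [255, -0.5, 0, -0.5, 0, 0, 0]
    - [255, -0.4, 0, -0.5, 0, 0, 0]
    - [255, -0.4, 0, -0.5, 0, 0, 0]
    - [255, -0.4, 0, -0.5, 0, 0, 0]
    - [255, -0.3, 0, -0.5, 0, 0, 0]
    - [255, -0.3, 0, -0.5, 0, 0, 0]
    - [255, -0.3, 0, -0.6, 0, 0, 0]
    - [255, -0.3, 0, -0.6, 0, 0, 0]
    - [255, -0.3, 0, -0.6, 0, 0, 0]

```text
time_s: 7.15
ee_pos: [0.4949, -0.1708, 0.1618]
eef_rot: [-3.142, -0.0, 1.533]
force: [1.6, 0.9, 0.8]
grip_width: 0.0004
grip_force: 0.5
```

>>> apply_moves:
  deltas:
    - [255, -0.2, 0, -0.5, 0, 0, 0]
    - [255, -0.2, 0, -0.5, 0, 0, 0]
    - [255, -0.2, 0, -0.5, 0, 0, 0]
    - [255, -0.1, 0, -0.5, 0, 0, 0]
    - [255, -0.1, 0, -0.5, 0, 0, 0]
    - [255, -0.1, 0, -0.4, 0, 0, 0]
    - [255, 0, 0, -0.2, 0, 0, 0]

```text
time_s: 7.85
ee_pos: [0.4859, -0.1708, 0.131]
eef_rot: [-3.141, -0.0, 1.533]
force: [-0.3, 0.0, -0.9]
grip_width: 0.0006
grip_force: 0.3
```

Tip is at about 0.106. I'll ease down until firm contact.

>>> apply_moves:
  deltas:
    - [255, 0, 0, -0.2, 0, 0, 0]
    - [255, 0, 0, -0.2, 0, 0, 0]
    - [255, 0, 0, -0.1, 0, 0, 0]
    - [255, 0, 0, -0.1, 0, 0, 0]
    - [255, 0, 0, 0, 0, 0, 0]

```text
time_s: 8.35
ee_pos: [0.4861, -0.1709, 0.1254]
eef_rot: [-3.142, -0.0, 1.533]
force: [0.3, -0.5, 0.3]
grip_width: 0.0004
grip_force: 0.0
```

>>> apply_moves:
  deltas:
    - [255, 0, 0, -0.1, 0, 0, 0]
    - [255, 0, 0, -0.1, 0, 0, 0]
    - [255, 0, 0, 0, 0, 0, 0]
    - [255, 0, 0, 0, 0, 0, 0]

```text
time_s: 8.75
ee_pos: [0.4862, -0.1709, 0.1251]
eef_rot: [3.141, 0.0, 1.533]
force: [-8.4, 3.2, 19.9]
grip_width: 0.0005
grip_force: 10.0
```

Contact is firm at 20 N with the tip at 0.100, so the lid is on the box. I'll retract and check.

>>> apply_moves:
  deltas:
    - [255, 0, 0, 0.5, 0, 0, 0]
    - [255, 0, 0, 2, 0, 0, 0]
    - [255, 0, 0, 3, 0, 0, 0]
    - [255, -1, 0, 3, 0, 0, 0]
    - [255, -1, 0, 3, 0, 0, 0]
    - [255, 0, 0, 1, 0, 0, 0]
    - [255, 0, 0, 0, 0, 0, 0]
    - [255, 0, 0, 0, 0, 0, 0]

```text
time_s: 9.55
ee_pos: [0.466, -0.1707, 0.2471]
eef_rot: [-3.14, -0.001, 1.533]
force: [-0.6, 1.2, -0.6]
grip_width: 0.0007
grip_force: 0.0
```

Run:
```python
from station import ctrl
import cv2
c=ctrl.camera("scene");cv2.imwrite("pics/s4.png",c["img"][:,:,::-1])
o=ctrl.get_obs();print(o["ee_pos"],o["force"],abs(o["joint_vel"]).max())
```

```text
[ 0.46593399 -0.17070375  0.24678645] [ 0.02326336  2.14279462 -0.61303071] 0.0035203535818161976
```

View pics/s4.png

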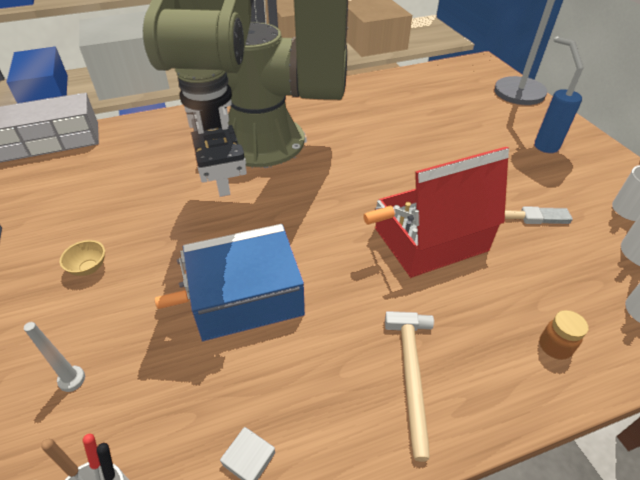

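The blue lid looks flat on the box, with its strip running from (187,247) to (285,231). The red lid is still open and the gripper is clear. I'll check the edge height numerically, then hand in.

Run:
```python
from h import *
from station import ctrl
c=load("scene0"); X=np.array([np.cos(.038),-np.sin(.038)]);Y=np.array([np.sin(.038),np.cos(.038)])
ci=np.linalg.inv(c["pose"]);img=cv2.imread("pics/s4.png")
for z in(.1,.113):
  for y in(-.1,.1):
    w=np.r_[np.array([.522,-.170])-.08*X+y*Y,z,1];p=ci@w;K=c["K"];print(z,K[0,0]*p[0]/-p[2]+K[0,2],K[1,1]*-p[1]/-p[2]+K[1,2])
m=(img.min(2)>190)[225:265,180:295].astype(np.uint8);n,l,st,_=cv2.connectedComponentsWithStats(m);i=1+st[1:,4].argmax()
print((cv2.approxPolyDP(cv2.convexHull(cv2.findNonZero((l==i).astype(np.uint8))),2,True)[:,0]+[180,225]).tolist())
```

```text
0.1 181.21088868998976 244.5743410181323
0.1 281.18872280857414 222.98173759176953
0.113 179.78195760751578 239.9381413020628
0.113 280.83430879344706 218.3273794156545
[[283, 229], [232, 240], [235, 234], [275, 225], [281, 225]]
```

```bash
python3 -c "
from station import ctrl
print(ctrl.hand_in())"
```

```text
the job is handed in; nothing more can be done
None
```

The blue case is shut and its lid lies flat on the box (edge checked in the scene camera). The red case still stands open, the arm is clear of both, and the job is handed in; the hand-in gave no verdict.

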